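# Set and lock the box stop of a labelling jig

## Robot

A 6-joint arm with a two-finger parallel gripper is mounted at the origin on the work surface. World frame = base frame: x ahead of the robot, y to its left, z up, the work surface at z = 0. Lengths are in m, angles in rad, forces in N, time in s.
With the tool pointing down it reaches from about 0.35 to 0.975 m from the base axis. Payload 4.9 kg.
Tool frame: the origin (TCP) lies on the centre line of the jaws, within the pads' length; the fingertips stand 22 mm ahead of it and the grasp point (between the pads) lies 3 mm ahead of it (manip.tcp_to_tips is the distance from the TCP to the fingertips, in m); z points along the fingers, x is the direction in which the jaws open and shut, and the axes are right-handed (so a half turn about z gives the same grasp; the last joint's range is limited). The gripper opens to 85 mm and grips with 20 to 120 N. Pads are 22 mm wide; open, the fingers measure 114 mm over their backs; the gripper's body (76 mm by 85 mm) begins 54 mm behind the grasp point. The pads swing forward as they close: fully open they stand 13 mm farther back than shut.
Start: joints at [-0.119, 0.053, 1.613, -0, 1.476, -0.119], TCP at [0.625, 0, 0.253] pointing down, gripper open.
Joint ranges: [-3.01, 3.01], [-1.01, 2.22], [0.06, 2.58], [-1.02, 4.17], [0.09, 2.62], [-3.14, 3.14]. Speed limits (rad/s): [2.57, 2.57, 3.14, 3.14, 3.14, 3.14].

## Interface

Orientations are given as a unit quaternion [w, x, y, z].
In Python, from plant import manip gives the robot as it stands.
- The arm moves only by the shell command python3 -m pendant 'ROWS'. ROWS is a JSON object of lists of equal length, an entry for each row: "linear": the shift along the tool's x, y, z in cm, a list of three; "rotation": the turn, a rotation vector about the tool's x, y, z in degrees, a list of three; "grip": the closure, from 0 (fully open) to 1 (shut). A call has exactly 10 rows; each row is the pose to reach, as a shift and turn from the pose commanded when the call began, along the tool's axes at that moment; what a row does not reach only later rows make up. A row lasts 1/12 s, in which the tool goes at most 41.7 mm and 7.16 degrees, less where a joint would pass 70% of its speed; a pose out of reach is approached as far as the arm can. A call with a gripper value outside its range is refused whole. The fingers move at their own pace and stop on an object; the grip force is fixed at half the most. Time passes only in rows, so rows that repeat a pose let the fingers close, or fill a call up. It gives the time, the measured TCP pose, the force and the opening at its end, in the units of the state.
- manip.state(): the state, without advancing time (a new reading comes with each control period).
- manip.grab_frame(name): name is "scene" or "side" or "wrist"; returns the picture (384x512x3 uint8, red, green, blue); there is no depth.
- manip.calibration(name): a dict with "fx", "fy", "cx", "cy" (pixels), "cam_to_world" (4x4, takes a point from camera to world coordinates). Camera axes: x right, y up, looking along -z (the intrinsics and any distortion apply to the point x, -y, -z); pixel columns grow to the right and rows downward; lengths in m; the calibration is good to about 2 mm. A picture is of the moment at which its call begins: read the wrist's pose just before it. calibration takes no time and is no camera call; for the wrist camera it gives the pose at the moment of the call.
- manip.job_done(): hands the job in, once; it reports no verdict.
The state is a dict: "time": time; "joint_pos": joint angles; "joint_vel": joint speeds; "joint_efforts": joint torques, N m; "tool_pos": TCP position; "tool_rot": TCP orientation; "contact_force": force on the tool from outside, world axes, zero at the start; "ft_torque": the same for the moment, N m; "gripper_width": opening from 0.0 (shut) to 1.0 (fully open).
Only numpy, scipy, OpenCV 4.12 (cv2) and the standard library are available. Lean on these libraries where they do the work, as an engineer would, in place of code of your own. Each camera call takes 0.05 s, during which the arm holds its last target. There are 200 camera calls.

## Task

Set the labelling jig for the boxed kit lying in it: with the fingertips push the sliding metal stop until the box is snug between it and the fixed wooden end rail, then tighten the wing nut fully home by stroking its wings round clockwise (seen from above) with a fingertip, stroke after stroke. Only push: do not pinch or grip the stop or the wing nut, do not lift the box, and leave everything else where it is.

Things in the scene. Friction and masses are not known exactly. Their poses are not given: they have to be found in the camera images.
- jig: Jig fixed to the table; place and yaw vary. Plywood bed 12 mm thick, x -100 to +100 mm, y -260 to +190 mm in its frame (origin at table height, z up). Fixed wooden end rail at its +y end: inner face at y +165 mm, top 62 mm above the table. The wing nut's vertical axis is at x 0, y -150 mm.
- stop (a joint): Sliding stop along jig +y, towards the box. Value v in m: the blade's inner (box side) face is at jig y = -0.040 + v, its outer face 10 mm behind. Friction about 2 N, the box adds 1 to 5 N. With the box snug v is 0.085 and it goes no further. Stays where left. Its flat slotted foot (60 mm wide, top 18 mm above the table) runs from the blade in -y under the wing nut.
- stop_face (a point): Middle of the inner face of the stop's upright aluminium blade, 47 mm above the table. The blade is 140 mm wide (jig x), 10 mm thick, from 12 to 82 mm above the table.
- nut (a joint): Steel wing nut. Value v in rad grows as it turns clockwise from above (tightens): 6.0 is fully home, a hard stop; it starts 3.8 to 5.5 rad short of it. Its two opposite wings lie along the jig's x axis turned by -v about z (up). Steady friction 0.035 N m (1.5 N at a wing); no spring back, no noticeable rise or sinking.
- nut_top (a point): On the wing nut's axis, level with the wing tops, 52 mm above the table. Two flat upright wings reach 34 mm either side of the axis, 6 mm thick, 28 to 52 mm above the table. The hub below is 26 mm across and ends 34 mm above the table; a round boss 11 mm across stands between the wings, to 51 mm.
- kit: Boxed kit, light grey box 160 mm (its x) by 120 mm (its y) by 62 mm high, about 0.35 kg, loose on the bed between stop and end rail, up to 15 mm short of the rail. Origin at the centre of its underside, 12 mm above the table.
- roll: Bystander: paper label roll, a ring 60 mm across, 28 mm high, standing flat; origin at the centre of its underside. To be left alone.
- spacer: Bystander: steel spacer, a cylinder 18 mm across and 30 mm high, standing on the jig's bed near the wing nut; origin at the centre of its underside. To be left alone.
- marker: Bystander: marker pen 120 mm long, 14 mm thick, lying on the table at the robot's side of the jig; origin at the centre of its underside. To be left alone.
- driver: Bystander: screwdriver lying on the table to the right of the jig. To be left alone.
- tub: Bystander: white plastic bowl 80 mm across, 45 mm high; origin at the centre of its underside. To be left alone.
- smallbox: Bystander: cardboard box 70 x 100 x 40 mm to the left of the jig; origin at the centre of its underside. To be left alone.
- mug: Bystander: white mug, 76 mm across, 90 mm high; origin at the centre of its underside. To be left alone.
Things that resemble listed ones, but are neither listed nor needed, are in the scene too. What is shaped like the kit but purple or red is not meant.

How it is judged:
On the way, in this order (a step that is already met when the one before it is completed fails the run):
1. the box is snug between the stop and the end rail (value of joint stop between 0.081 and 0.09 m and y of kit in the frame of jig between 0.099 and 0.109 m and angle between the y axis of kit and the y axis of jig, either way round below 0.06 rad and z of kit in the frame of jig below 0.017 m), for 0.2 s.
2. the wing nut is fully home (value of joint nut above 5.85 rad), for 0.2 s.
At the end, for the whole second after the job is handed in: The box lies flat on the bed, square to within 0.06 rad and at rest, with at most 4 mm of play between stop and end rail (stop above 0.081 m), and the wing nut is within 0.15 rad of fully home (above 5.85 rad) (all of step 1 and value of joint nut above 5.85 rad and linear speed of kit below 0.01 m/s); the robot touches nothing.
It fails at once if the wing nut is pinched or gripped (fingers press on the wings from both sides with more than 8 N) ((contact force between the fingers and nut_c2 above 8 N or contact force between the fingers and nut_c3 above 8 N) and (contact force between the fingers and nut_c4 above 8 N or contact force between the fingers and nut_c5 above 8 N)).
It fails at once if the stop's blade is pinched (fingers press on both its sides with more than 8 N) (contact force between the fingers and stop_c4 above 8 N and contact force between the fingers and stop_c5 above 8 N).
It fails at once if the box is lifted more than 15 mm off the bed (z of kit in the frame of jig above 0.027 m).
It fails at once if a bystander is moved more than 20 mm (distance of any of roll, spacer, marker, driver, tub, smallbox, mug from where it was at the start of the episode above 0.02 m).
It also fails if it takes over 54 s, if anything falls off the work surface, if the arm or the gripper's body presses on something with over 40 N, if the wrist force passes 120 N, or if a joint passes its speed limit or range.

## Working session

There is one attempt and no reset: what is moved stays moved. The work goes in short steps, Python scripts to look and compute and a shell command to move; the robot and the scene stay as the last step left them, time stands still between calls to the robot, and variables do not carry over. Pictures are saved under pics/ and viewed, about 8 in all and at most 12, crops included, and the job is handed in when it is done.

```bash
ls; mkdir -p pics
python3 - <<'E'
from plant import manip
import cv2, numpy as np, json
print(manip.state(), manip.tcp_to_tips)
ims=[]
for n in ("scene","side","wrist"):
    c=manip.calibration(n); im=manip.grab_frame(n); cv2.imwrite(f"pics/{n}0.png",im[:,:,::-1]); print(n,c)
E
```

```text
pics
{'time': 0.0, 'joint_pos': array([-1.18975005e-01,  5.33563676e-02,  1.61427775e+00, -1.16461889e-05,
        1.47601602e+00, -1.19000776e-01]), 'joint_vel': array([-3.76402448e-05,  5.72112253e-04,  1.35713472e-04, -4.48131974e-04,
       -2.16246796e-03,  4.92894228e-04]), 'joint_efforts': array([ 2.70554956e-04, -3.93670499e+01, -3.70175600e+01, -1.62778279e-04,
        6.93513779e-03, -6.06393527e-06]), 'tool_pos': array([6.24424094e-01, 8.18745847e-05, 2.52072992e-01]), 'tool_rot': array([-1.16363812e-04,  9.99999471e-01,  1.34423225e-05, -1.02215626e-03]), 'contact_force': array([ 0.16929313, -0.33623542, -0.31670302]), 'ft_torque': array([-0.03449723, -0.00511899,  0.05935064]), 'gripper_width': 0.9971285936329299} 0.022
scene {'fx': 412.8631620510367, 'fy': 412.8631620510367, 'cx': 253.96072543980623, 'cy': 197.06078064652334, 'cam_to_world': array([[ 0.4817673 , -0.64194921,  0.59649097,  1.35348522],
       [ 0.8762736 ,  0.34771512, -0.33352478, -0.45548408],
       [ 0.00669704,  0.68337062,  0.73004092,  1.11037611],
       [ 0.        ,  0.        ,  0.        ,  1
[... 152 characters left out ...]
2949469,  0.39864205, -0.39118163, -0.10075727],
       [-0.55848905,  0.59872738, -0.57412151, -0.86084702],
       [ 0.00534217,  0.6947014 ,  0.7192784 ,  1.12275763],
       [ 0.        ,  0.        ,  0.        ,  1.        ]])}
wrist {'fx': 329.3408807837493, 'fy': 329.3408807837493, 'cx': 264.01372695918474, 'cy': 189.71913171376033, 'cam_to_world': array([[ 9.99998632e-01, -3.40851343e-04,  1.61830803e-03,
         6.26085728e-01],
       [-1.66872224e-04,  9.52741114e-01,  3.03783380e-01,
         7.77383493e-02],
       [-1.64537357e-03, -3.03783235e-01,  9.52739754e-01,
         3.72303125e-01],
       [ 0.00000000e+00,  0.00000000e+00,  0.00000000e+00,
         1.00000000e+00]])}
```

Run:
```python
import cv2, numpy as np
a=cv2.imread("pics/scene0.png");b=cv2.imread("pics/side0.png")
f=lambda i:cv2.resize(i,(800,600),interpolation=cv2.INTER_CUBIC)
cv2.imwrite("pics/sceneb.png",f(a));cv2.imwrite("pics/sideb.png",f(b))
```

```text
(no output)
```

View pics/sceneb.png

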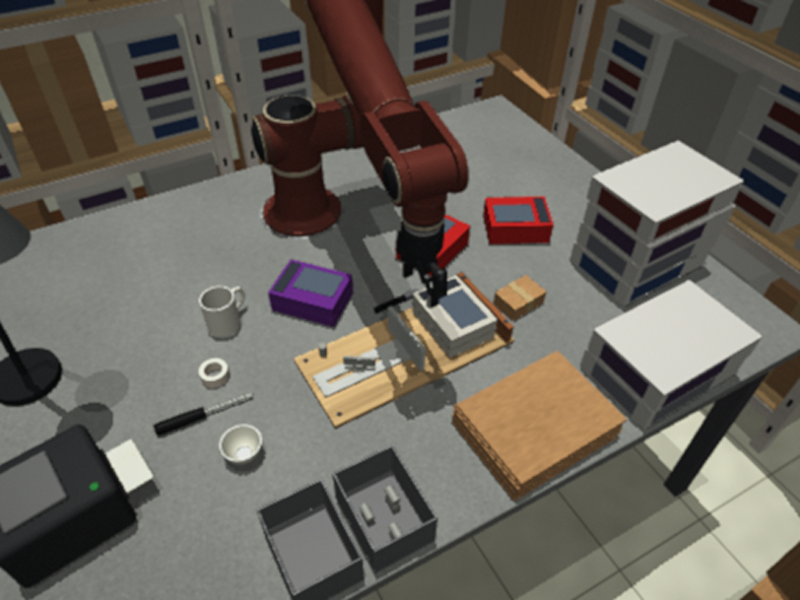

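View pics/sideb.png

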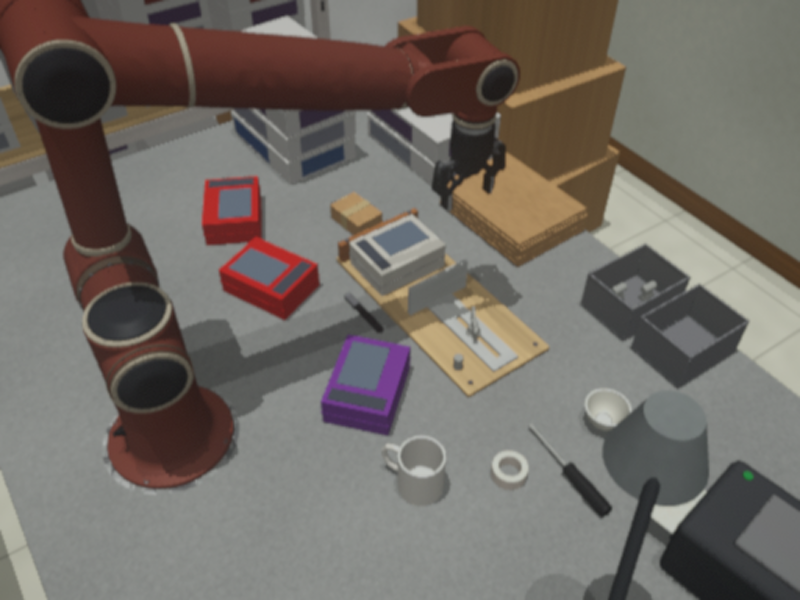

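The white-grey box at scene (455,312) / side (398,250) is the kit: it's the only grey one and it lies in the jig. The purple and red ones are decoys. Next is an enlarged composite crop.

```bash
cat > h.py <<'E'
import cv2, numpy as np
from plant import manip
def ray(n,uv,z,c=None):
    c=c or manip.calibration(n); M=c["cam_to_world"]
    d=M[:3,:3]@np.array([(uv[0]-c["cx"])/c["fx"],-(uv[1]-c["cy"])/c["fy"],-1]); o=M[:3,3]
    return o+d*(z-o[2])/d[2]
def proj(n,p,c=None):
    c=c or manip.calibration(n); M=c["cam_to_world"]
    q=M[:3,:3].T@(np.asarray(p)-M[:3,3]); return c["cx"]+c["fx"]*q[0]/-q[2], c["cy"]-c["fy"]*q[1]/-q[2]
E
python3 - <<'E'
import cv2, numpy as np
a=cv2.imread("pics/scene0.png")[170:275,180:335];b=cv2.imread("pics/side0.png")[130:255,210:355]
f=lambda i,s:cv2.resize(i,None,fx=s,fy=s,interpolation=cv2.INTER_CUBIC)
cv2.imwrite("pics/c1.png",f(a,5));cv2.imwrite("pics/c2.png",f(b,4.8))
E
```

```text
(no output)
```

View pics/c1.png

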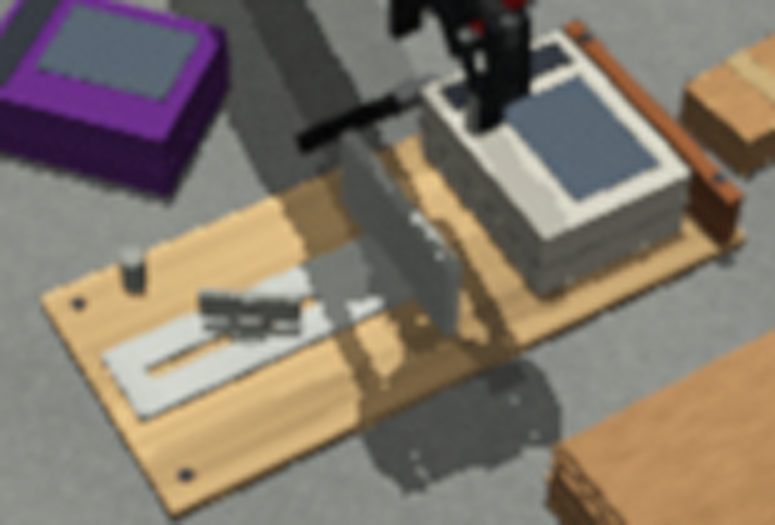

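View pics/c2.png

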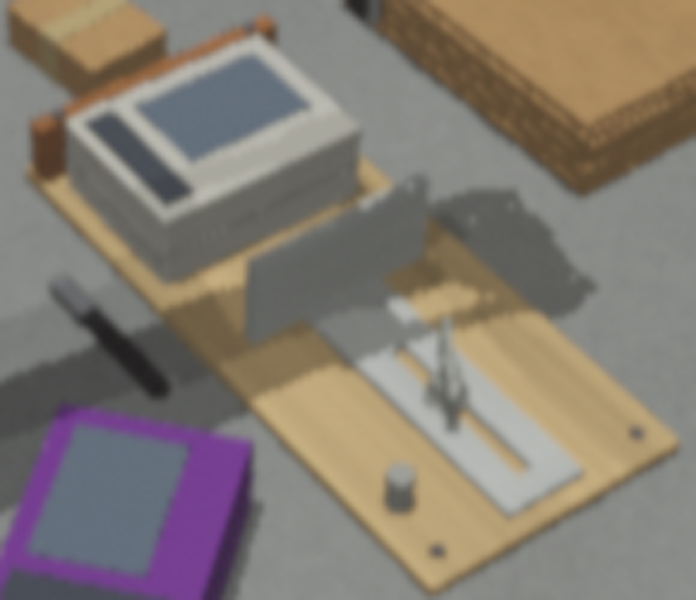

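```bash
cat > m.py <<'E'
from h import *
A=lambda p:((p[0]+.5)/5-.5+180,(p[1]+.5)/5-.5+170)
B=lambda p:((p[0]+.5)/4.8-.5+210,(p[1]+.5)/4.8-.5+130)
P=[((-.1,-.26),ray("scene",A((42,298)),.012)),((.1,-.26),ray("scene",A((172,514)),.012)),((.1,.19),ray("scene",A((742,238)),.012)),
((-.1,-.26),ray("side",B((432,584)),.012)),((.1,-.26),ray("side",B((678,444)),.012)),((-.1,.19),ray("side",B((30,174)),.012))]
for q,p in P: print(q,p.round(4))
J=np.array([q for q,_ in P]);W=np.array([p[:2] for _,p in P])
H=(J-J.mean(0)).T@(W-W.mean(0)); th=np.arctan2(H[0,1]-H[1,0],H[0,0]+H[1,1])
R=np.array([[np.cos(th),-np.sin(th)],[np.sin(th),np.cos(th)]]); t=W.mean(0)-R@J.mean(0)
print("yaw",th,"t",t,"res",(W-(J@R.T+t)).round(4).tolist())
np.savez("jig.npz",R=R,t=t,th=th)
j=lambda p:(R.T@(p[:2]-t)).round(4)
print("wing ends top scene",j(ray("scene",A((201,291)),.052)),j(ray("scene",A((300,302)),.052)))
print("wing top side",j(ray("side",B((445,320)),.052)),j(ray("side",B((450,385)),.052)))
print("blade top scene",j(ray("scene",A((345,138)),.082)),j(ray("scene",A((458,262)),.082)),"side",j(ray("side",B((249,264)),.082)),j(ray("side",B((424,178)),.082)))
print("spacer top",j(ray("scene",A((132,254)),.042)),j(ray("side",B((400,474)),.042)))
print("kit top",[j(ray("scene",A(p),.074)) for p in((425,92),(545,238),(690,178))],[j(ray("side",B(p),.074)) for p in((68,124),(165,214),(360,130))])
print("nut world",R@[0,-.15]+t)
E
python3 m.py
```

```text
(-0.1, -0.26) [ 0.4803 -0.2224  0.012 ]
(0.1, -0.26) [ 0.6781 -0.2176  0.012 ]
(0.1, 0.19) [0.6635 0.2272 0.012 ]
(-0.1, -0.26) [ 0.4787 -0.2234  0.012 ]
(0.1, -0.26) [ 0.6716 -0.2215  0.012 ]
(-0.1, 0.19) [0.4631 0.2131 0.012 ]
yaw 0.032024875514003605 t [0.56902746 0.03585072] res [[0.0029, 0.0049], [0.0008, 0.0032], [0.0006, -0.0018], [0.0013, 0.0038], [-0.0057, -0.0007], [0.0001, -0.0094]]
wing ends top scene [-0.0182 -0.1724] [ 0.0226 -0.1208]
wing top side [ 0.0176 -0.1223] [-0.0149 -0.1667]
blade top scene [-0.0651 -0.0358] [ 0.0666 -0.0279] side [-0.0712 -0.0349] [ 0.0675 -0.0368]
spacer top [-0.0774 -0.1945] [-0.0784 -0.1981]
kit top [array([-0.0815,  0.0386]), array([0.0727, 0.0363]), array([0.078 , 0.1508])] [array([-0.0866,  0.1485]), array([-0.0834,  0.0396]), array([0.0683, 0.0309])]
nut world [ 0.57383037 -0.11407237]
```

```bash
python3 -m pendant '{"linear":[[-3,2,2],[-5.3,3.9,5],[-5.3,3.9,9],[-5.3,3.9,11],[-5.3,3.9,11],[-5.3,3.9,11],[-5.3,3.9,11],[-5.3,3.9,11],[-5.3,3.9,11],[-5.3,3.9,11]],"rotation":[[0,0,-1.8],[0,0,-1.8],[0,0,-1.8],[0,0,-1.8],[0,0,-1.8],[0,0,-1.8],[0,0,-1.8],[0,0,-1.8],[0,0,-1.8],[0,0,-1.8]],"grip":[1,1,1,1,1,1,1,1,1,1]}'
python3 - <<'E'
from h import *
c=manip.calibration("wrist");im=manip.grab_frame("wrist");np.save("c3.npy",c["cam_to_world"])
cv2.imwrite("pics/w3.png",cv2.resize(im[:,:,::-1],(800,600),interpolation=cv2.INTER_CUBIC))
E
```

```text
time: 0.98
tool_pos: [0.5732, -0.039, 0.1452]
tool_rot: [0.0, 1.0, 0.016, 0.002]
contact_force: [-0.7, -0.6, -0.1]
gripper_width: -0.001
```

View pics/w3.png

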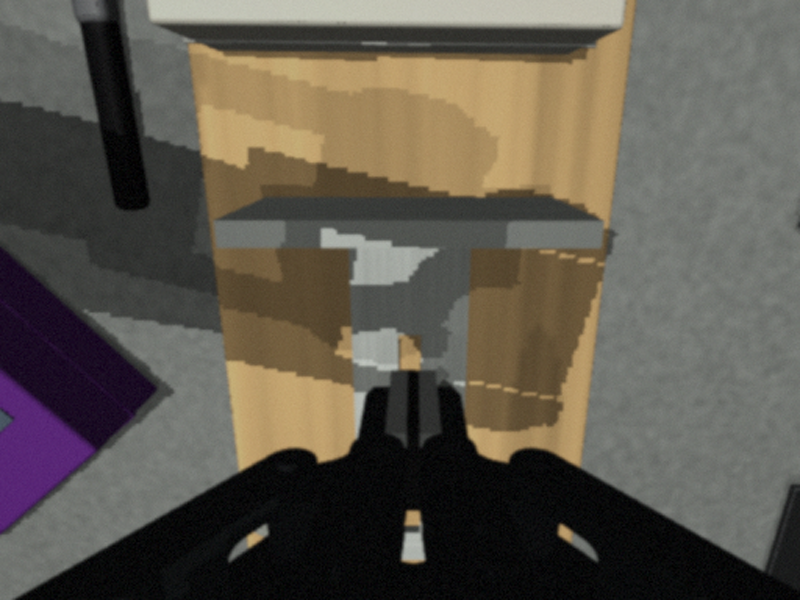

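Blade top spans (217,222)–(604,247), level in the image, so the tool's yaw matches the jig's. The fingers are shut over the foot, behind the blade.

Run:
```python
from h import *
c=manip.calibration("wrist");d=np.load("jig.npz");R,t=d["R"],d["t"]
w=lambda u,v,z:ray("wrist",((u+.5)/1.5625-.5,(v+.5)/1.5625-.5),z,c)
for n,u,v,z in [("inL",217,221,.082),("inR",603,221,.082),("outL",217,248,.082),("outR",604,248,.082),("bedL",191,60,.012),("bedL2",238,460,.012),("bedR",628,60,.012),("bedR2",581,460,.012),("kitL",152,24,.074),("kitR",622,24,.074)]:
    p=w(u,v,z);print(n,p.round(4),(R.T@(p[:2]-t)).round(4))
print(manip.state()["tool_pos"])
```

```text
inL [0.5033 0.0064 0.082 ] [-0.0667 -0.0273]
inR [0.6407 0.0107 0.082 ] [ 0.0708 -0.0274]
outL [ 0.5024 -0.0034  0.082 ] [-0.0678 -0.0371]
outR [0.6425 0.0009 0.082 ] [ 0.0723 -0.0372]
bedL [0.4716 0.0665 0.012 ] [-0.0964  0.0337]
bedL2 [ 0.4776 -0.1434  0.012 ] [-0.0971 -0.1762]
bedR [0.668  0.0727 0.012 ] [0.1001 0.0337]
bedR2 [ 0.6744 -0.1376  0.012 ] [ 0.0998 -0.1767]
kitL [0.4842 0.0702 0.074 ] [-0.0837  0.0371]
kitR [0.6406 0.0752 0.074 ] [0.0728 0.0371]
[ 0.57284831 -0.03902313  0.14475881]
```

```bash
python3 -m pendant '{"linear":[[0,0,4],[0,0,7],[0,0,8.3],[0,-1.5,8.3],[0,-2.8,8.3],[0,-4,8.3],[0,-5.2,8.3],[0,-6.4,8.3],[0,-7.4,8.3],[0,-8.2,8.3]],"rotation":[[0,0,0],[0,0,0],[0,0,0],[0,0,0],[0,0,0],[0,0,0],[0,0,0],[0,0,0],[0,0,0],[0,0,0]],"grip":[1,1,1,1,1,1,1,1,1,1]}'
```

```text
time: 1.87
tool_pos: [0.5701, 0.0443, 0.0613]
tool_rot: [0.0, 1.0, 0.016, 0.001]
contact_force: [1.6, -3.1, 1.1]
gripper_width: 0.0
```

```bash
python3 -m pendant '{"linear":[[0,-0.2,0],[0,-0.4,0],[0,-0.5,0],[0,-0.6,0],[0,-0.7,0],[0,-0.8,0],[0,-0.9,0],[0,-1.0,0],[0,-1.1,0],[0,-1.2,0]],"rotation":[[0,0,0],[0,0,0],[0,0,0],[0,0,0],[0,0,0],[0,0,0],[0,0,0],[0,0,0],[0,0,0],[0,0,0]],"grip":[1,1,1,1,1,1,1,1,1,1]}'
```

```text
time: 2.7
tool_pos: [0.5693, 0.0541, 0.0606]
tool_rot: [0.001, 1.0, 0.015, 0.0]
contact_force: [-0.3, -6.0, 2.3]
gripper_width: -0.004
```

```bash
python3 -m pendant '{"linear":[[0,-0.1,0],[0,-0.2,0],[0,-0.3,0],[0,-0.4,0],[0,-0.5,0],[0,-0.5,0],[0,-0.6,0],[0,-0.6,0],[0,-0.6,0],[0,-0.6,0]],"rotation":[[0,0,0],[0,0,0],[0,0,0],[0,0,0],[0,0,0],[0,0,0],[0,0,0],[0,0,0],[0,0,0],[0,0,0]],"grip":[1,1,1,1,1,1,1,1,1,1]}'
```

```text
time: 3.53
tool_pos: [0.5691, 0.0604, 0.0605]
tool_rot: [0.0, 1.0, 0.016, 0.0]
contact_force: [0.5, -5.0, 1.2]
gripper_width: -0.0
```

```bash
python3 -m pendant '{"linear":[[0,-0.1,0],[0,-0.2,0],[0,-0.3,0],[0,-0.4,0],[0,-0.4,0],[0,-0.5,0],[0,-0.5,0],[0,-0.6,0],[0,-0.6,0],[0,-0.6,0]],"rotation":[[0,0,0],[0,0,0],[0,0,0],[0,0,0],[0,0,0],[0,0,0],[0,0,0],[0,0,0],[0,0,0],[0,0,0]],"grip":[1,1,1,1,1,1,1,1,1,1]}'
```

```text
time: 4.37
tool_pos: [0.5691, 0.0614, 0.0606]
tool_rot: [0.005, 1.0, 0.016, -0.0]
contact_force: [-1.0, -24.8, 2.0]
gripper_width: 0.0
```

Pushing force rose to 25 N where expected, so the box is snug. I'll back off, rise, and look at the nut.

```bash
python3 -m pendant '{"linear":[[0,1,0],[0,1.5,-4],[0,3,-8],[0,7,-11],[0,11,-12],[0,15,-12],[0,19,-12],[0,23,-12],[0,24,-12],[0,24,-12]],"rotation":[[0,0,0],[0,0,0],[0,0,0],[0,0,0],[0,0,0],[0,0,0],[0,0,0],[0,0,0],[0,0,0],[0,0,0]],"grip":[1,1,1,1,1,1,1,1,1,1]}'
python3 - <<'E'
from h import *
im=manip.grab_frame("wrist")
cv2.imwrite("pics/w4.png",cv2.resize(im[:,:,::-1],(800,600),interpolation=cv2.INTER_CUBIC))
E
```

```text
time: 5.2
tool_pos: [0.5759, -0.1754, 0.1798]
tool_rot: [-0.001, 1.0, 0.014, -0.0]
contact_force: [0.1, -0.0, -0.3]
gripper_width: -0.0
```

View pics/w4.png

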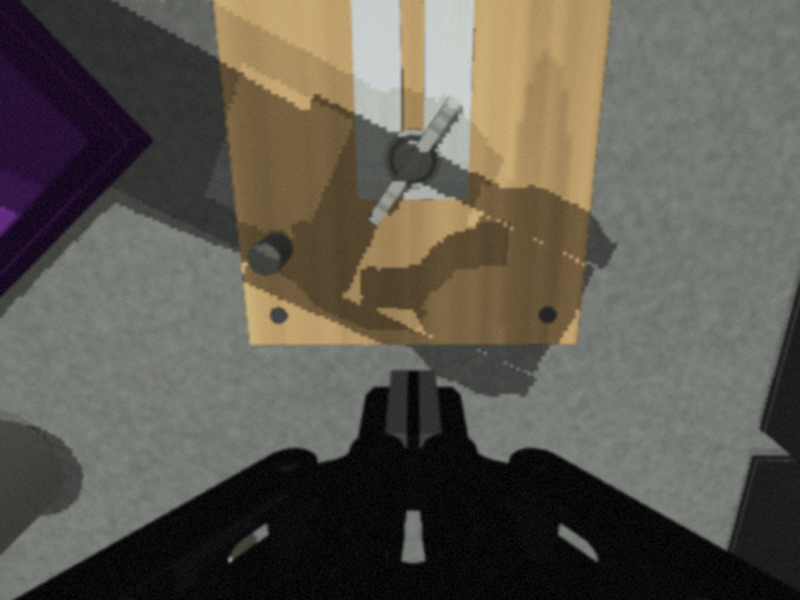

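Wing ends (457,102) and (376,216), boss at (414,158), spacer (268,255).

Run:
```python
from h import *
c=manip.calibration("wrist")
w=lambda u,v,z:ray("wrist",((u+.5)/1.5625-.5,(v+.5)/1.5625-.5),z,c)[:2]
a,b,o=w(457,102,.052),w(376,216,.052),w(414,158,.051)
print(a,b,(a+b)/2,"boss",o,np.linalg.norm(a-b),"dir deg",np.degrees(np.arctan2(*(a-b)[::-1])))
print("spacer",w(268,255,.042))
print("bed end L,R",w(250,345,.012),w(578,345,.012))
d=w(578,345,.012)-w(250,345,.012);print("yaw",np.degrees(np.arctan2(d[1],d[0])))
print(manip.state()["tool_pos"])
```

```text
[ 0.59453167 -0.08180313] [ 0.5583593  -0.13426053] [ 0.57644548 -0.10803183] boss [ 0.57585655 -0.1068098 ] 0.06371985213711391 dir deg 55.41152190136842
spacer [ 0.50249134 -0.15736668]
bed end L,R [ 0.48002833 -0.22059243] [ 0.67830343 -0.21488996]
yaw 1.6473947548539556
[ 0.57585974 -0.17345735  0.17958916]
```

Nut is at about (0.576,-0.108), with v≈2.2. Before tightening I'll check the snugness in the fixed cameras.

Run:
```python
from h import *
a=manip.grab_frame("scene")[160:250,235:345,::-1];b=manip.grab_frame("side")[130:220,205:305,::-1]
f=lambda i:cv2.resize(i,(400,int(400*i.shape[0]/i.shape[1])),interpolation=cv2.INTER_CUBIC)
A,B=cv2.resize(a,None,fx=5,fy=5,interpolation=cv2.INTER_CUBIC)[:,:],cv2.resize(b,None,fx=5,fy=5,interpolation=cv2.INTER_CUBIC)
A=cv2.resize(a,None,fx=3.6,fy=3.6,interpolation=cv2.INTER_CUBIC);B=cv2.resize(b,None,fx=3.6,fy=3.6,interpolation=cv2.INTER_CUBIC)
cv2.imwrite("pics/s5.png",np.hstack([A,B]));print(A.shape,B.shape)
```

```text
(324, 396, 3) (324, 360, 3)
```

View pics/s5.png

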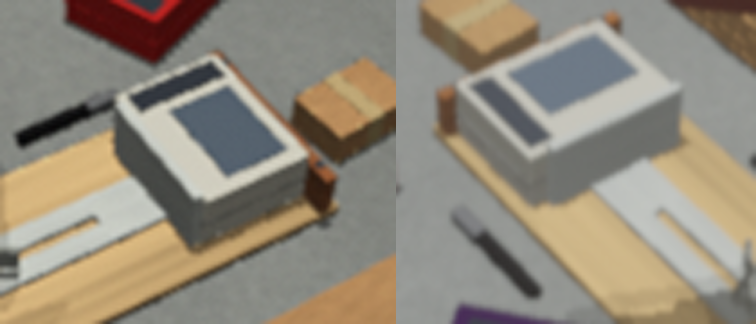

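```bash
python3 -m pendant '{"linear":[[-0.6,-4,3],[-1.3,-8,7],[-1.3,-9.7,9.5],[-1.3,-9.7,12],[-1.1,-9.4,12],[-0.6,-9.5,12],[-0.1,-9.6,12],[0.5,-9.6,12],[1.0,-9.5,12],[1.5,-9.4,12]],"rotation":[[0,0,0],[0,0,0],[0,0,0],[0,0,0],[0,0,0],[0,0,0],[0,0,0],[0,0,0],[0,0,0],[0,0,0]],"grip":[1,1,1,1,1,1,1,1,1,1]}'
python3 -c "
from plant import manip
s=manip.state();print(s['tool_pos'],s['contact_force'],s['ft_torque'])"
```

```text
time: 6.18
tool_pos: [0.5901, -0.0794, 0.0624]
tool_rot: [0.0, 1.0, 0.015, 0.001]
contact_force: [-1.3, 0.4, -0.4]
gripper_width: -0.001
[ 0.59011804 -0.07935878  0.06240635] [-1.30111412  0.38293741 -0.44947761] [ 0.0626554   0.26516404 -0.01185961]
```

```bash
python3 -m pendant '{"linear":[[0.5,0.3,0.2],[0.9,0.7,0.2],[1.25,1.1,0.2],[1.5,1.55,0.2],[1.7,2.05,0.2],[1.8,2.6,0.2],[1.8,3.1,0.2],[1.7,3.65,0.2],[1.5,4.15,0.2],[1.25,4.65,0.2]],"rotation":[[0,0,0],[0,0,0],[0,0,0],[0,0,0],[0,0,0],[0,0,0],[0,0,0],[0,0,0],[0,0,0],[0,0,0]],"grip":[1,1,1,1,1,1,1,1,1,1]}'
python3 -c "
from plant import manip
s=manip.state();print(s['tool_pos'],s['contact_force'],s['ft_torque'])"
```

```text
time: 7.02
tool_pos: [0.6023, -0.1251, 0.0585]
tool_rot: [0.0, 1.0, 0.016, 0.0]
contact_force: [1.0, 1.4, 0.1]
gripper_width: 0.001
[ 0.60228396 -0.12513504  0.05848022] [1.01311728 1.39945239 0.07892604] [ 0.27874222 -0.11194329  0.02207668]
```

```bash
python3 -m pendant '{"linear":[[-0.35,0.4,0],[-0.75,0.75,0],[-1.25,1,0],[-1.75,1.2,0],[-2.25,1.3,0],[-2.8,1.3,0],[-3.3,1.2,0],[-3.6,1.1,0],[-3.85,1,0],[-3.85,1,0]],"rotation":[[0,0,0],[0,0,0],[0,0,0],[0,0,0],[0,0,0],[0,0,0],[0,0,0],[0,0,0],[0,0,0],[0,0,0]],"grip":[1,1,1,1,1,1,1,1,1,1]}'
python3 -c "
from plant import manip
s=manip.state();print(s['tool_pos'],s['contact_force'],s['ft_torque'])"
```

```text
time: 7.85
tool_pos: [0.5633, -0.1356, 0.0582]
tool_rot: [0.0, 1.0, 0.016, -0.0]
contact_force: [0.4, -0.8, 0.4]
gripper_width: 0.004
[ 0.56330657 -0.13561514  0.05821648] [ 0.43979081 -0.75392452  0.37039513] [-0.06598189  0.07418615 -0.03027236]
```

```bash
python3 -m pendant '{"linear":[[-0.12,-0.06,0],[-0.24,-0.13,0],[-0.36,-0.2,0],[-0.47,-0.27,0],[-0.58,-0.35,0],[-0.68,-0.44,0],[-0.78,-0.53,0],[-0.88,-0.62,0],[-0.88,-0.62,0],[-0.88,-0.62,0]],"rotation":[[0,0,0],[0,0,0],[0,0,0],[0,0,0],[0,0,0],[0,0,0],[0,0,0],[0,0,0],[0,0,0],[0,0,0]],"grip":[1,1,1,1,1,1,1,1,1,1]}'
python3 -c "
from plant import manip
s=manip.state();print(s['tool_pos'],s['contact_force'],s['ft_torque'])"
```

```text
time: 8.68
tool_pos: [0.5566, -0.1316, 0.0589]
tool_rot: [0.002, 1.0, 0.016, 0.002]
contact_force: [6.2, -7.4, -4.6]
gripper_width: -0.001
[ 0.55664255 -0.1315934   0.05885582] [ 6.18114582 -7.37505472 -4.61852388] [-1.14938602 -1.14800142 -0.01774864]
```

```bash
python3 -m pendant '{"linear":[[-0.05,-0.1,0],[-0.1,-0.2,0],[-0.15,-0.3,0],[-0.15,-0.35,0],[-0.15,-0.35,0],[0,0.5,0],[0.2,1.5,0],[0.3,2,-4],[0.3,2.5,-8],[0.3,3.5,-11]],"rotation":[[0,0,0],[0,0,0],[0,0,0],[0,0,0],[0,0,0],[0,0,0],[0,0,0],[0,0,0],[0,0,0],[0,0,0]],"grip":[1,1,1,1,1,1,1,1,1,1]}'
python3 - <<'E'
from h import *
import time
c=manip.calibration("wrist");im=manip.grab_frame("wrist")
cv2.imwrite("pics/w6.png",cv2.resize(im[:,:,::-1],(800,600),interpolation=cv2.INTER_CUBIC))
E
```

```text
time: 9.52
tool_pos: [0.5589, -0.1646, 0.1703]
tool_rot: [-0.001, 1.0, 0.016, -0.0]
contact_force: [1.8, -0.8, 0.7]
gripper_width: 0.0
```

View pics/w6.png

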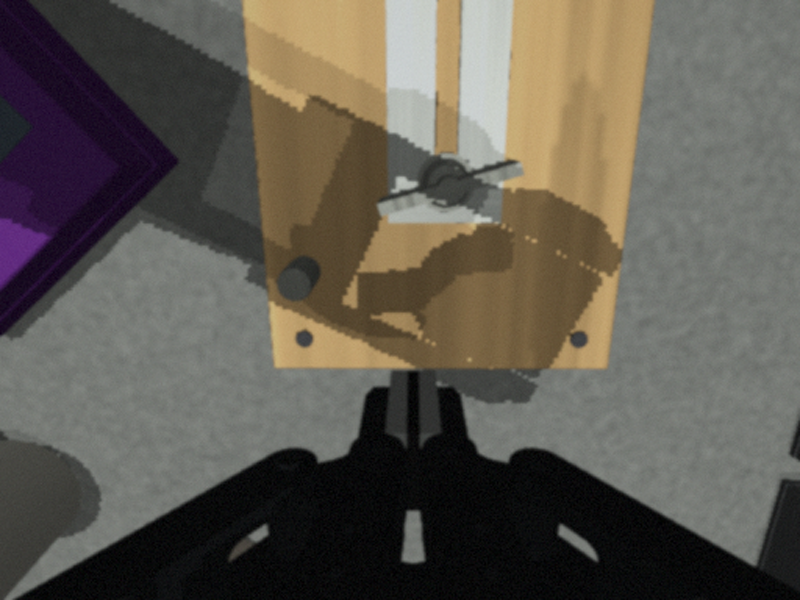

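Wing ends (521,165)–(380,209): about 17° from jig x, against 16.2° for fully home. Next is a final check from above the box.

```bash
python3 -m pendant '{"linear":[[0,-2,-4],[0,-5,-7],[0,-9,-9],[0,-13,-11],[0,-17,-11],[0,-21,-11],[0,-24.5,-11],[0,-24.5,-11],[0,-24.5,-11],[0,-24.5,-11]],"rotation":[[0,0,0],[0,0,0],[0,0,0],[0,0,0],[0,0,0],[0,0,0],[0,0,0],[0,0,0],[0,0,0],[0,0,0]],"grip":[1,1,1,1,1,1,1,1,1,1]}'
python3 - <<'E'
from h import *
im=manip.grab_frame("wrist")
cv2.imwrite("pics/w7.png",cv2.resize(im[:,:,::-1],(800,600),interpolation=cv2.INTER_CUBIC))
E
```

```text
time: 10.4
tool_pos: [0.5511, 0.0799, 0.2776]
tool_rot: [0.0, 1.0, 0.016, -0.001]
contact_force: [0.2, -0.5, -0.4]
gripper_width: 0.0
```

View pics/w7.png

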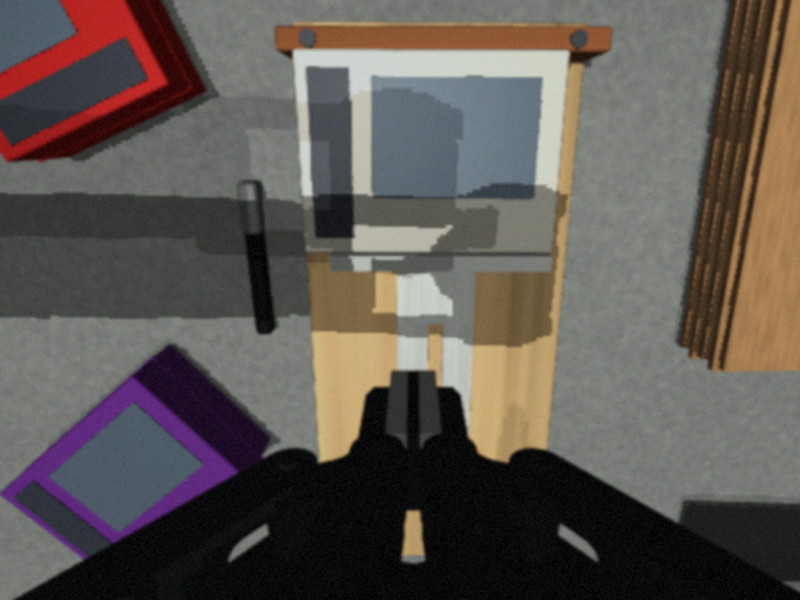

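Run:
```python
from h import *
c=manip.calibration("wrist")
w=lambda u,v,z:ray("wrist",((u+.5)/1.5625-.5,(v+.5)/1.5625-.5),z,c)[:2]
for n,v,z in(("rail in",50,.062),("rail out",26,.062),("kit back",50,.074),("kit front",251,.074),("blade in",256,.082),("blade out",271,.082)): print(n,w(430,v,z).round(4))
k=w(568,51,.074)-w(295,50,.074);b=w(551,271,.082)-w(331,271,.082);r=w(611,27,.062)-w(276,27,.062)
print([np.degrees(np.arctan2(x[1],x[0])).round(2) for x in(k,b,r)],np.linalg.norm(b))
print(manip.state()["contact_force"],manip.state()["time"])
```

```text
rail in [0.5588 0.2038]
rail out [0.5583 0.2166]
kit back [0.5585 0.2022]
kit front [0.5633 0.0847]
blade in [0.5631 0.0833]
blade out [0.5635 0.0736]
[np.float64(1.54), np.float64(1.76), np.float64(1.73)] 0.13948742603129757
[-0.27812414 -0.40189302  0.37819792] 10.45
```

```bash
python3 -c "
from plant import manip
print(manip.job_done(), manip.state()['time'])"
```

```text
the job is handed in; nothing more can be done
the job is handed in; nothing more can be done
```

The box is snug between the stop and the end rail, the wing nut is tightened home, and the job was handed in at about 10.5 s. I get no verdict back, so this rests on my own checks.

- **Stop:** I pushed it with the closed fingertips until the force rose from about 5 N to 25 N with almost no further movement.
- **Wing nut:** I pushed one wing clockwise about 3.8 rad in one continuous sweep made of short moves, not separate strokes. It ended against the hard stop at about 10 N, and I pressed slightly further before backing off. Nothing was pinched or lifted.

Last checks, from the wrist camera:
- **Snugness:** the stop's outer face is about 130 mm from the rail's inner face, as it should be when snug. The box is within about 0.2° of the rail and the blade.
- **Nut angle:** the wings sit about 17° from the jig's x axis by eye, against 16.2° for fully home and a limit of about 25°.
- **At hand-in:** the arm was clear of everything and the measured force was near zero. The spacer and marker looked undisturbed; I did not measure the bystanders' positions again.

One mismatch: when the stop was snug, the fingertip contact point came out about 4 to 5 mm off what the pad width and nut position predicted. The 130 mm measurement suggests this is fingertip shape or calibration error, not a gap.

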